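Fit the sprung clutch hub on the gearbox input shaft

TASK

Pick up the clutch hub that lies on the bench and fit it, long boss upward, on the splined input shaft standing up from the gearbox: turn it under light pressure until the splines pick up, slide it down fully home against the shaft's shoulder, and let go. Do not force it or let it drop down the shaft, and leave the other things on the bench where they are.

Things in the scene. Friction and masses are not known exactly. Their poses are not given: they have to be found in the camera images.
- hub: Sprung clutch hub, dark steel, 0.6 to 0.9 kg, 52 mm tall, lying long boss up. Flange: toothed disc 131 mm across, 6 to 16 mm above the underside, with four coil springs and four hex bolts up to 21 mm high. Long round boss above it, short one below, both 52 mm diameter. Origin: centre of the underside; z up along the bore toward the long boss; x along the middle of a bore groove.
- boss_top (a point): Centre of the top face of the hub's long boss, 52 mm above its underside; axes as the hub's. Grip the boss round its sides, with the finger tips higher than 22 mm over the hub's underside. Bore right through: 29 mm across between six lands; six straight grooves 9 mm wide, one every 60 degrees, 37.6 mm across their bottoms.
- shaft_seat (a point): Centre of the flat top of the shoulder (48 mm diameter) at the foot of the gearbox's upright input shaft, 148 mm above the bench; the hub's underside rests on it when home. z up along the shaft; its yaw is the gearbox's and tells nothing of the splines. The shaft is in gear and held: twisting the engaged hub hard (3 N m) is forcing it.
- shaft_tip (a point): Tip of the shaft, 72 mm above shaft_seat. Bright steel: six straight keys 7 mm wide, 36 mm across, one every 60 degrees, square ends 56 mm above the seat; round core 28 mm, smooth up to 62 mm, then tapering to 18 mm at the tip. Play in the hub: core 0.5 mm all round, keys 1 mm each side. The angle of the keys varies and is not given.
- gearbox: Grey cast gearbox bolted to the bench, input shaft up. Body 156 x 156 mm, feet 200 mm long in x, top 112 mm high; round bearing cap 112 mm across up to 132 mm, bolt heads to 137 mm; keyed cross shaft out of the +y side to 129 mm from the axis, at 62 mm height. Origin: on the input shaft's axis at bench level, z up.
- drive_plate: Bystander: flat bright steel ring with lugs, 168 mm across, 6 mm thick, lying on the bench. Origin: centre of its underside.
- socket_rail: Bystander: black rail 30 x 190 mm (long in y) with seven upright bit sockets, 51 mm high. Origin: centre of its underside.
- impact_driver: Bystander: black and red cordless driver lying on its side, 64 mm high, barrel 173 mm long in x (from -55 to +118 mm), handle and battery reaching 164 mm toward -y. Origin: on the bench under the barrel.
- spanner: Bystander: steel spanner 190 mm long, lying flat along its x. Origin: middle of its underside.

How it is judged:
By the outcome, as a careful person would: the job done as asked, in the order asked, and still so for the second after the job is handed in, with the robot touching nothing.
It also fails if it takes over 58 s, if anything falls off the work surface, if the arm or the gripper's body presses on something with over 40 N, if the wrist force passes 120 N, or if a joint passes its speed limit or range.

ROBOT

A 6-joint arm with a two-finger parallel gripper is mounted at the origin on the work surface. World frame = base frame: x ahead of the robot, y to its left, z up, the work surface at z = 0. Lengths are in mm, angles in rad, forces in N, time in s.
With the tool pointing down it reaches from about 400 to 925 mm from the base axis. Payload 12.5 kg.
Tool frame: the origin (TCP) lies midway between the tips of the shut fingers; the grasp point (between the pads) lies 19 mm behind it (env.tcp_to_grasp is the distance from the TCP to the grasp point, in mm); z points along the fingers, y is the line along which they close (so a half turn about z gives the same grasp; the last joint's range is limited). The gripper opens to 95 mm and grips with 3 to 60 N. Pads are 20 mm wide; open, the fingers measure 119 mm over their backs; the gripper's body (75 mm by 180 mm) begins 59 mm behind the grasp point.
Start: joints at [1.115, 0.491, 1.559, -0, 1.092, -0.106], TCP at [214.178, 587.175, 214.661] pointing down, gripper open.
Joint ranges: [-3.1, 3.1], [-0.84, 2.19], [0.05, 2.79], [-1.13, 4.28], [0.06, 2.93], [-2.69, 2.69]. Speed limits (rad/s): [2.22, 2.22, 2.79, 3.14, 3.14, 3.14].

INTERFACE

Orientations are given as [roll, pitch, yaw] about the fixed x, y, z axes, in that order (R = Rz(yaw) Ry(pitch) Rx(roll)).
In Python, from cell import env gives the robot as it stands. The module is installed in compiled form; this text tells all that it offers.
- The arm moves only by the tool step_arm, never from a script. Its argument "plan" is a list that holds one entry, the list of rows, each a list of 5 numbers: the shift along the tool's x, y, z in mm, then the turn about the tool's z in degrees, then the opening, from -1 (shut) to 1 (fully open). A call has 1 to 8 rows; each row is the pose to reach, as a shift and turn from the pose commanded when the call began, along the tool's axes at that moment; what a row does not reach only later rows make up. A row lasts 1/12 s, in which the tool goes at most 41.7 mm and 7.16 degrees, less where a joint would pass 70% of its speed; a pose out of reach is approached as far as the arm can. A call with a gripper value outside its range is refused whole. The fingers move at their own pace and stop on an object; the grip force is fixed at half the most. Time passes only in rows, so rows that repeat a pose let the fingers close. It gives the time, the measured TCP pose, the force, the opening and the grip force at its end, in the units of the state.
- env.state(): the state, without advancing time (a new reading comes with each control period).
- env.read_camera(name): name is "scene" or "top" or "wrist"; returns the picture (420x560x3 uint8, blue, green, red); there is no depth.
- env.get_calibration(name): a dict with "K" (3x3 intrinsics, pixels), "extrinsics" (4x4, takes a point from world to camera coordinates). Camera axes: x right, y up, looking along -z (the intrinsics and any distortion apply to the point x, -y, -z); pixel columns grow to the right and rows downward; lengths in mm; the calibration is good to about 2 mm. A picture is of the moment at which its call begins: read the wrist's pose just before it. get_calibration takes no time and is no camera call; for the wrist camera it gives the pose at the moment of the call.
- env.job_done(): hands the job in; it is judged then, once.
The state is a dict: "t": time; "joints": joint angles; "qvel": joint speeds; "tau": joint torques, N m; "eef_pos": TCP position; "tcp_rot": TCP orientation; "ft_force": force on the tool from outside, world axes, zero at the start; "moment": the same for the moment, N m; "opening": opening from 0.0 (shut) to 1.0 (fully open); "grip_force": force on a finger pad.
Only numpy, scipy, OpenCV 4.12 (cv2) and the standard library are available. Lean on these libraries where they do the work, as an engineer would, in place of code of your own. Each camera call takes 0.05 s, during which the arm holds its last target. There are 200 camera calls.

## Working session

There is one attempt and no reset: what is moved stays moved. The work goes in short steps, Python scripts to look and compute and a tool call to move; the robot and the scene stay as the last step left them, time stands still between calls to the robot, and variables do not carry over. Pictures are saved under pics/ and viewed, at most 10 in all, crops included, and the job is handed in when it is done.

Besides the shell and the picture viewer there is one more tool, called after "Request:" as a command line: name --argument value ..., lists and objects as JSON in quotes. step_arm: Moves the arm, as the interface text tells. Its arguments: {"type":"object","properties":{"plan":{"type":"array"}},"required":["plan"]}

```bash
mkdir -p pics; cat > h.py <<'E'
import numpy as np, cv2
from cell import env
def ray(cal,u,v):
    K=np.array(cal["K"]);E=np.array(cal["extrinsics"]);R=E[:3,:3];t=E[:3,3]
    d=np.linalg.inv(K)@[u,v,1];d=np.array([d[0],-d[1],-d[2]])
    return -R.T@t, R.T@d
def onplane(cal,u,v,z):
    c,d=ray(cal,u,v);return c+d*(z-c[2])/d[2]
def proj(cal,p):
    K=np.array(cal["K"]);E=np.array(cal["extrinsics"]);q=E[:3,:3]@np.array(p,float)+E[:3,3]
    q=K@np.array([q[0],-q[1],-q[2]]);return q[:2]/q[2]
E
python3 - <<'E'
from h import *
s=env.state();print(s)
for n in("top","scene","wrist"):
    c=env.get_calibration(n);cv2.imwrite(f"pics/{n}0.png",env.read_camera(n));print(n,{k:np.round(v,3).tolist() if not isinstance(v,str) else v for k,v in c.items()})
E
```

```text
{'t': 0.0, 'joints': array([ 1.11539209e+00,  4.91518939e-01,  1.55949539e+00, -1.28002749e-05,
        1.09168166e+00, -1.05614298e-01]), 'qvel': array([-0.00077617, -0.00048574, -0.00036347, -0.00072357, -0.00086534,
        0.00057725]), 'tau': array([ 6.81412330e-04, -6.12637997e+01, -2.58183199e+01,  6.93206163e-02,
        4.82040457e-02, -6.25185066e-05]), 'eef_pos': array([214.06145682, 586.91913396, 214.07116184]), 'tcp_rot': array([-3.14049427e+00, -1.05022378e-04,  2.79180857e+00]), 'ft_force': array([-0.25252851,  1.23170584, -0.23054527]), 'moment': array([ 0.02384772, -0.02507332, -0.01747418]), 'grip_force': 0.0, 'opening': 0.9971885203154224}
top {'K': [[380.067, 0.0, 277.951], [0.0, 380.067, 206.266], [0.0, 0.0, 1.0]], 'extrinsics': [[-0.02, -1.0, -0.019, -12.709], [0.98, -0.023, 0.195, -638.184], [-0.196, -0.014, 0.981, -860.946], [0.0, 0.0, 0.0, 1.0]]}
scene {'K': [[447.603, 0.0, 281.408], [0.0, 447.603, 211.34], [0.0, 0.0, 1.0]], 'extrinsics': [[0.444, 0.896, -0.003, -226.881], [-0.658, 0.328, 0.678, 301.304], [0.609, -0.299, 0.735, -1630.967], [0.0, 0.0, 0.0, 1.0]]}
wrist {'K': [[369.022, 0.0, 275.424], [0.0, 369.022, 210.004], [0.0, 0.0, 1.0]], 'extrinsics': [[0.343, 0.939, -0.003, -624.007], [-0.899, 0.327, -0.292, 32.338], [-0.273, 0.102, 0.957, -393.635], [0.0, 0.0, 0.0, 1.0]]}
```

View pics/top0.png

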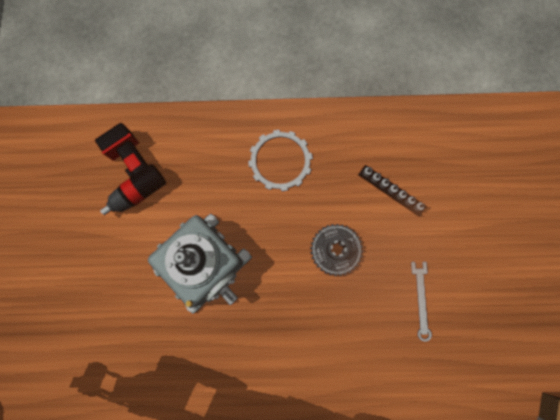

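View pics/scene0.png

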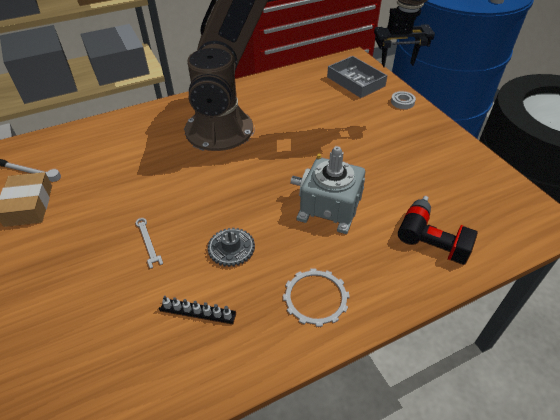

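The top view shows the hub near (337,250) and the shaft tip near (180,257). In the scene view the hub is at (231,246) and the shaft tip near (337,150). I'll zoom in on these.

```bash
python3 - <<'E'
from h import *
t=cv2.imread("pics/top0.png");s=cv2.imread("pics/scene0.png")
def crop(i,x,y,w=64,k=6): return cv2.resize(i[y:y+w-14,x:x+w],None,fx=k,fy=k,interpolation=cv2.INTER_CUBIC)
m=np.vstack([np.hstack([crop(t,305,223),crop(t,160,232)]),np.hstack([crop(s,200,220),crop(s,305,145)])])
cv2.imwrite("pics/m0.png",m[:600,:800]);print(m.shape)
ct=env.get_calibration("top")
print(onplane(ct,337,250,16),onplane(ct,180,257,220),onplane(ct,337,248,52))
cw=env.get_calibration("wrist");st=env.state()
from scipy.spatial.transform import Rotation as Ro
R=Ro.from_euler('xyz',st['tcp_rot']).as_matrix()
c,d=ray(cw,275,210);print("cam in tool",R.T@(c-st['eef_pos']),"axis",R.T@d)
E
```

```text
(600, 768, 3)
[ 532.49138088 -170.92837442   16.        ] [509.29393246 165.56703071 220.        ] [ 534.41900874 -166.22243251   52.        ]
cam in tool [ 8.36217500e+01  1.01656496e-01 -1.70150901e+02] axis [-0.29169399 -0.00288164  0.95650804]
```

View pics/m0.png

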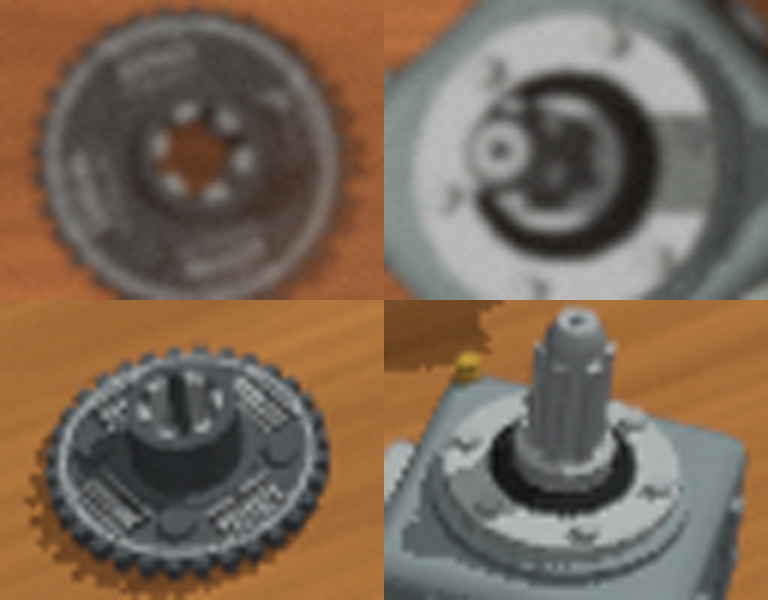

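```bash
cat >> h.py <<'E'
from scipy.spatial.transform import Rotation as Ro
def Rt():
    return Ro.from_euler('xyz',env.state()['tcp_rot']).as_matrix()
def delta(p):
    s=env.state();return np.round(Rt().T@(np.array(p)-s['eef_pos']),1)
def tri(obs):
    A=np.zeros((3,3));b=np.zeros(3)
    for cal,u,v in obs:
        c,d=ray(cal,u,v);d=d/np.linalg.norm(d);P=np.eye(3)-np.outer(d,d);A+=P;b+=P@c
    return np.linalg.solve(A,b)
E
python3 - <<'E'
from h import *
ct=env.get_calibration("top");cs=env.get_calibration("scene")
p=tri([(ct,179.3,257),(cs,336.8,148.3)]);print(p,onplane(ct,179.3,257,220),onplane(cs,336.8,148.3,220))
t=cv2.imread("pics/top0.png")
hsv=cv2.cvtColor(t,cv2.COLOR_BGR2HSV);m=((hsv[...,1]<110)&(hsv[...,2]<200)).astype(np.uint8)
r=np.zeros_like(m);r[215:285,300:372]=m[215:285,300:372]
cn=max(cv2.findContours(r,0,2)[0],key=cv2.contourArea);e=cv2.fitEllipse(cv2.convexHull(cn));print(e,onplane(ct,*e[0],13))
print(delta([p[0],p[1],320]))
E
```

```text
[509.61945078 167.74068237 219.62466968] [509.32345308 166.94989297 220.        ] [510.06001685 168.24424769 220.        ]
((336.169189453125, 249.54098510742188), (50.279632568359375, 51.482364654541016), 141.08648681640625) [ 533.91698395 -169.32724155   13.        ]
[-421.3 -292.7 -105.6]
```

Request:
step_arm --plan '[[[0,0,-40,0,1],[-20,-15,-80,0,1],[-50,-35,-106,0,1],[-85,-59,-106,0,1],[-119,-83,-106,0,1],[-153,-106,-106,0,1],[-187,-130,-106,0,1],[-221,-154,-106,0,1]]]'

```text
t: 0.82
eef_pos: [365.9, 370.2, 320.7]
tcp_rot: [3.141, 0.0, 2.792]
ft_force: [1.4, 0.6, -0.2]
opening: 0.998
grip_force: 0.0
```

Request:
step_arm --plan '[[[-34,-23,0,0,1],[-68,-47,0,0,1],[-102,-70,0,0,1],[-136,-94,0,0,1],[-170,-118,0,0,1],[-200,-139,0,0,1],[-200,-139,0,0,1],[-200,-139,0,0,1]]]'

```text
t: 1.48
eef_pos: [506.3, 171.4, 320.2]
tcp_rot: [-3.141, -0.001, 2.789]
ft_force: [-0.4, 0.4, -0.6]
opening: 1.002
grip_force: 0.0
```

```bash
python3 - <<'E'
from h import *
s=env.state();print(s['t'],s['eef_pos'],s['tcp_rot'],s['joints'])
c=env.get_calibration("wrist");im=env.read_camera("wrist");cv2.imwrite("pics/w1.png",im)
np.savez("w1.npz",K=c["K"],E=c["extrinsics"])
print(proj(c,[510,167.5,220]),proj(c,[510,167.5,148]))
E
```

```text
1.4833 [506.27282804 171.41288001 320.15676633] [-3.14126252e+00 -7.93712506e-04  2.78852918e+00] [ 2.02786065e-01  2.66172420e-01  1.62625534e+00  1.45816699e-04
  1.25001332e+00 -1.01499295e+00]
[272.89120898 217.58860531] [273.53748584 194.22672058]
```

View pics/w1.png

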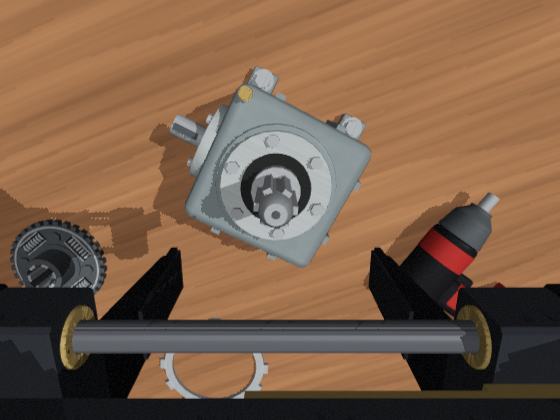

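The wrist view shows the shaft tip at about (275,214), with the keys radiating behind it. The hub is at (58,265). I'll zoom in on the keys.

```bash
python3 - <<'E'
import cv2
im=cv2.imread("pics/w1.png");cv2.imwrite("pics/w1c.png",cv2.resize(im[155:235,230:320],None,fx=7.5,fy=7.5,interpolation=cv2.INTER_CUBIC))
E
```

```text
(no output)
```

View pics/w1c.png

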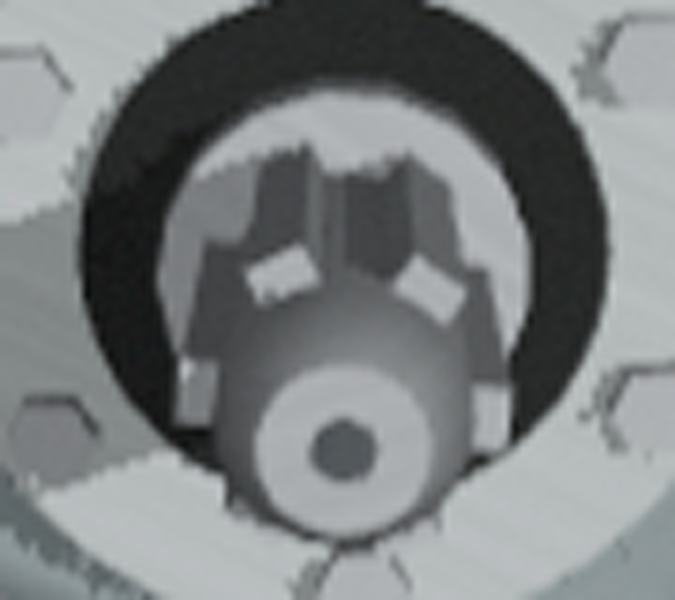

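```bash
python3 - <<'E'
from h import *
d=np.load("w1.npz");c=dict(K=d['K'],extrinsics=d['E'])
f=lambda x,y:(x/7.5+230-.43,y/7.5+155-.43)
P=[onplane(c,*f(*q),204)[:2] for q in[(197,393),(282,273),(432,288),(492,418)]]
tip=onplane(c,*f(343,448),220)[:2];print("tip",tip)
sh=onplane(c,*f(344,267),148)[:2];print("shoulder",sh)
m=(P[0]+P[3])/2;print("mid",m)
for p in P:
  for o in (m,): v=p-o;print(np.hypot(*v),np.degrees(np.arctan2(v[1],v[0]))%60)
print("hub", onplane(c,58,265,40)); print(delta([534-0,-169,200]))
E
```

```text
tip [508.15081218 170.16386845]
shoulder [506.88135812 170.5884131 ]
mid [508.4409872  170.21100676]
15.9961078739129 4.7281582011701175
16.171311050520654 4.134344178047797
16.06409495187967 4.326882001912182
15.996107873912923 4.728158201169947
hub [ 527.81013506 -147.45227138   40.        ]
[-144.3 -310.8  120.2]
```

Request:
step_arm --plan '[[[-17,-37,0,0,1],[-34,-74,0,0,1],[-51,-111,0,0,1],[-68,-148,10,0,1],[-85,-185,25,0,1],[-102,-221,45,0,1],[-118,-255,65,0,1],[-134,-289,85,0,1]]]'

```text
t: 2.2
eef_pos: [531.8, -138.8, 238.3]
tcp_rot: [3.141, 0.001, 2.794]
ft_force: [0.5, 0.6, 0.3]
opening: 1.001
grip_force: 0.0
```

Request:
step_arm --plan '[[[-10,-22,30,0,1],[-10,-22,50,0,1],[-10,-22,50,0,1],[-10,-22,50,0,1]]]'

```text
t: 2.53
eef_pos: [533.7, -161.5, 188.6]
tcp_rot: [3.141, -0.002, 2.793]
ft_force: [0.3, -0.6, 0.0]
opening: 0.997
grip_force: 0.0
```

```bash
python3 - <<'E'
from h import *
s=env.state();print(s['t'],s['eef_pos'],s['tcp_rot'],s['joints'])
c=env.get_calibration("wrist");im=env.read_camera("wrist");cv2.imwrite("pics/w2.png",im)
np.savez("w2.npz",K=c["K"],E=c["extrinsics"])
print(proj(c,[534,-169,52]))
E
```

```text
2.5333 [ 533.65333527 -161.46082732  188.59038527] [ 3.14121324e+00 -1.84615481e-03  2.79287587e+00] [-4.12403596e-01  4.25077596e-01  1.75587088e+00  3.18226289e-04
  9.62510764e-01 -1.63466489e+00]
[267.78398878 202.52849872]
```

View pics/w2.png

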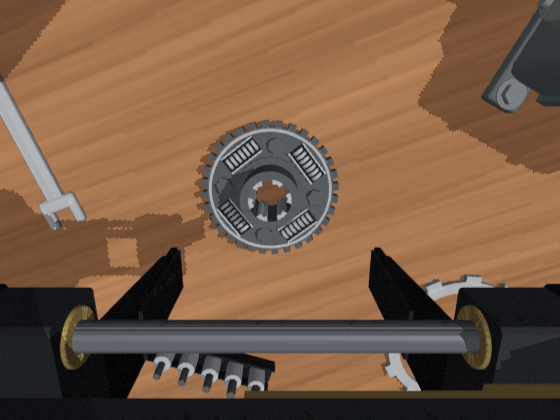

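The hub is near (269,187), with its boss top near (269,203). I'll zoom in on the bore.

```bash
python3 - <<'E'
import cv2
im=cv2.imread("pics/w2.png");cv2.imwrite("pics/w2c.png",cv2.resize(im[165:235,225:315],None,fx=8,fy=8,interpolation=cv2.INTER_CUBIC))
E
```

```text
(no output)
```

View pics/w2c.png

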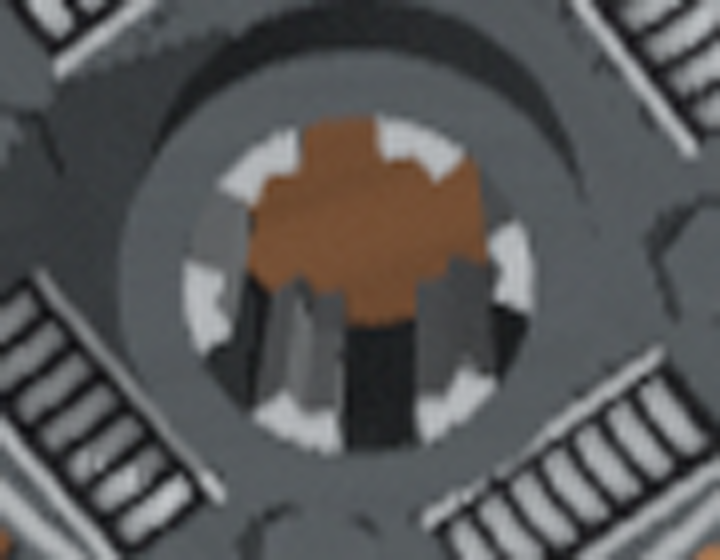

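```bash
cat > hubm.py <<'E'
from h import *
def hubfit(im,c,z,guess,r=30,thr=150):
    u,v=guess;x0,y0=int(u-r),int(v-r)
    g=cv2.cvtColor(im,cv2.COLOR_BGR2GRAY)[y0:y0+2*r,x0:x0+2*r]
    n,l,st,ce=cv2.connectedComponentsWithStats((g>thr).astype(np.uint8))
    P=np.array([onplane(c,ce[i][0]+x0,ce[i][1]+y0,z)[:2] for i in range(1,n) if st[i][4]>8])
    g0=onplane(c,u,v,z)[:2];rr=np.hypot(*(P-g0).T);P=P[(rr>9)&(rr<23)]
    return P
E
python3 - <<'E'
from hubm import *
d=np.load("w2.npz");c=dict(K=d['K'],extrinsics=d['E']);im=cv2.imread("pics/w2.png")
P=hubfit(im,c,52,(269.5,200.5));print(P)
f=lambda x,y:(x/8+225-.44,y/8+165-.44)
Q=np.array([onplane(c,*f(*q),52)[:2] for q in[(262,165),(420,147),(515,265),(455,408),(298,425),(205,308)]])
# outer circle of bore lands & boss top edges by eye
for A in(P,Q):
    m=A.mean(0);v=A-m;print(m,np.round(np.hypot(*v.T),1),np.round((np.degrees(np.arctan2(v[:,1],v[:,0]))+30)%60,1))
# boss outer edges: left/right extremes at crop x 120 / 598, y~265
print((onplane(c,*f(120,265),52)+onplane(c,*f(598,265),52))/2)
s=env.state();print("delta to hub centre",delta([*Q.mean(0),30]))
E
```

```text
[[ 520.41703656 -155.68612392]
 [ 516.65671322 -172.18904803]
 [ 536.02367215 -150.58310522]
 [ 528.81565342 -183.4611476 ]
 [ 548.77528423 -162.04502949]
 [ 544.96669774 -178.58610349]]
[ 532.60917622 -167.09175963] [16.7 16.7 16.9 16.8 16.9 16.9] [46.9 47.7 48.3 47.  47.3 47.1]
[ 532.7876415  -167.01401934] [17.  16.8 17.  17.1 17.  16.8] [47.3 47.1 48.5 47.3 46.6 47.9]
[ 530.42712076 -166.16336051   52.        ]
delta to hub centre [ -0.5  -5.7 159.7]
```

Request:
step_arm --plan '[[[-1.9,-6.6,35,0,1],[-1.9,-6.6,70,0,1],[-1.9,-6.6,100,0,1],[-1.9,-6.6,125,0,1],[-1.9,-6.6,145,0,1],[-1.9,-6.6,157,0,1],[-1.9,-6.6,161.5,0,1],[-1.9,-6.6,161.5,0,1]]]'

```text
t: 3.25
eef_pos: [534.0, -168.7, 27.9]
tcp_rot: [3.142, 0.001, 2.793]
ft_force: [-0.7, -0.5, -0.4]
opening: 0.999
grip_force: 0.0
```

Request:
step_arm --plan '[[[0,0,0,0,0.6],[0,0,0,0,0.3],[0,0,0,0,0],[0,0,0,0,-1],[0,0,0,0,-1],[0,0,0,0,-1],[0,0,0,0,-1],[0,0,0,0,-1]]]'

```text
t: 3.92
eef_pos: [533.5, -169.3, 27.4]
tcp_rot: [3.141, 0.0, 2.792]
ft_force: [1.3, 4.6, 2.8]
opening: 0.545
grip_force: 30.0
```

Request:
step_arm --plan '[[[0,0,-3,0,-1],[0,0,-10,0,-1],[0,0,-25,0,-1],[0,0,-50,0,-1],[0,0,-80,0,-1],[0,0,-115,0,-1],[0,0,-150,0,-1],[0,0,-150,0,-1]]]'

```text
t: 4.58
eef_pos: [535.1, -170.5, 183.4]
tcp_rot: [-3.141, 0.009, 2.792]
ft_force: [0.6, -1.3, -7.5]
opening: 0.539
grip_force: 30.0
```

```bash
python3 - <<'E'
from hubm import *
s=env.state();print(s['t'],s['eef_pos'],s['tcp_rot'],s['ft_force'],s['moment'],s['opening'])
c=env.get_calibration("wrist");im=env.read_camera("wrist");cv2.imwrite("pics/w3.png",im)
z=s['eef_pos'][2]+24.6
g=proj(c,[*s['eef_pos'][:2],z]);print(g)
P=hubfit(im,c,z,g);m=P.mean(0);v=P-m;print(len(P),m,Rt().T@np.array([*(m-s['eef_pos'][:2]),0]),np.round(np.hypot(*v.T),1),np.round((np.degrees(np.arctan2(v[:,1],v[:,0]))+30)%60,1))
u,w=map(int,g);cv2.imwrite("pics/w3c.png",cv2.resize(im[w-90:w+60,u-100:u+100],None,fx=4,fy=4,interpolation=cv2.INTER_CUBIC))
E
```

```text
4.5833 [ 535.08840628 -170.54250243  183.44877319] [-3.14077572  0.0087112   2.79182717] [ 0.55304294 -1.34598578 -7.4765936 ] [-0.08803324 -0.17356663 -0.03325535] 0.5389341260008579
[275.71827978 295.05361938]
3 [ 529.97087197 -168.64094433] [ 5.45922701  0.032616   -0.02927865] [14.2  7.5 19.3] [ 3.1  5.9 44.1]
```

View pics/w3c.png

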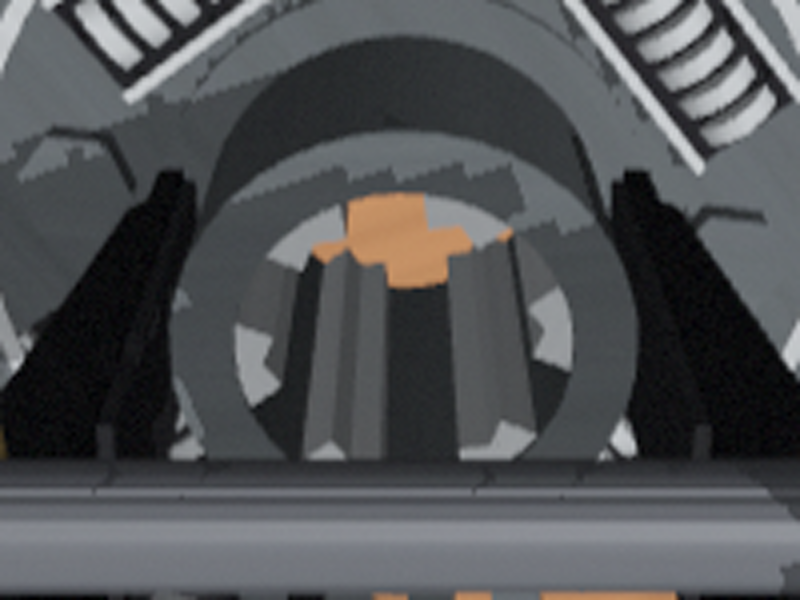

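The bore centre is at about crop (405,338), and opposite lands are at (258,350) and (553,330). The fingers are seated on both sides of the boss and the hub hangs level.

```bash
python3 - <<'E'
from h import *
s=env.state();c=env.get_calibration("wrist");z=s['eef_pos'][2]+24.6
f=lambda x,y:(x/4+175-.38,y/4+205-.38)
pl=[onplane(c,*f(*q),z)[:2] for q in[(258,350),(553,330),(172,335),(637,335),(404,130)]]
a=pl[1]-pl[0];print(np.hypot(*a),(np.degrees(np.arctan2(a[1],a[0]))+30)%60)
R=Rt();w=pl[3]-pl[2];print("boss w",np.hypot(*w))
for m in ((pl[0]+pl[1])/2,(pl[2]+pl[3])/2,pl[4]): print(m,(R.T@np.array([*(m-s['eef_pos'][:2]),0]))[:2])
E
```

```text
32.64928213254105 44.36136979133177
boss w 51.2546957073176
[ 531.63727114 -169.13836534] [2.60838011 0.05705427]
[ 531.0260059  -169.00001703] [ 3.23003317 -0.02245729]
[ 508.26268659 -160.73920172] [27.44555087 -0.06292826]
```

Request:
step_arm --plan '[[[0,0,-20,0,-1],[0,0,-50,0,-1],[8,18,-75,-2,-1],[20,45,-92,-5,-1],[33,75,-96,-8,-1],[46,104,-96,-11,-1],[59,133,-96,-14,-1],[72,162,-96,-17,-1]]]'

```text
t: 5.3
eef_pos: [519.9, 8.6, 271.1]
tcp_rot: [3.141, -0.004, 3.091]
ft_force: [1.0, 0.2, -7.7]
opening: 0.545
grip_force: 30.0
```

```bash
python3 - <<'E'
from h import *
s=env.state();R=Rt();c=R@np.array([2.2,0,0]);print(s['eef_pos'],s['tcp_rot'])
# remaining: hub centre -> shaft, turn -2
print(R.T@(np.array([508.3,170.2,278])-s['eef_pos'])-[2.2,0,0])
E
```

```text
[519.87722637   8.60292887 271.09138444] [ 3.14145751 -0.00374257  3.09067649]
[ 17.61228853 160.79935867  -6.81278299]
```

Request:
step_arm --plan '[[[4,32,-4,-1,-1],[8,64,-4,-2,-1],[12,96,-4,-2,-1],[15,125,-4,-2,-1],[17.5,148,-4,-2,-1],[17.5,160,-4,-2,-1],[17.5,160,-4,-2,-1],[17.5,160,-4,-2,-1]]]'

```text
t: 5.97
eef_pos: [511.7, 167.9, 275.7]
tcp_rot: [-3.141, -0.003, 3.125]
ft_force: [0.5, 0.5, -8.1]
opening: 0.544
grip_force: 30.0
```

Request:
step_arm --plan '[[[0,0,0,0,-1],[0,0,0,0,-1],[0,0,0,0,-1]]]'

```text
t: 6.22
eef_pos: [512.2, 167.0, 277.0]
tcp_rot: [-3.141, -0.0, 3.122]
ft_force: [-0.1, 0.5, -8.5]
opening: 0.544
grip_force: 30.0
```

```bash
python3 - <<'E'
from hubm import *
s=env.state();print(s['t'],s['eef_pos'],s['tcp_rot'],s['ft_force'],s['moment'])
R=Rt();print("hub",s['eef_pos']+R@np.array([2.2,0,27]),"rem",R.T@(np.array([508.3,170.2,278])-s['eef_pos'])-[2.2,0,0])
w=env.read_camera("wrist");c=env.read_camera("scene");t=env.read_camera("top")
cv2.imwrite("pics/s4.png",c);cv2.imwrite("pics/w4.png",w);cv2.imwrite("pics/t4.png",t)
p=np.round(proj(env.get_calibration("scene"),[509,169,230])).astype(int);print(p)
q=np.round(proj(env.get_calibration("wrist"),s['eef_pos']-[0,0,-24])).astype(int);print(q)
A=cv2.resize(c[p[1]-50:p[1]+50,p[0]-66:p[0]+67],(400,300),interpolation=cv2.INTER_CUBIC)
B=cv2.resize(w[q[1]-80:q[1]+40,q[0]-80:q[0]+80],(400,300),interpolation=cv2.INTER_CUBIC)
cv2.imwrite("pics/m4.png",np.hstack([A,B]))
E
```

```text
6.2167 [512.24859392 167.01585174 277.04500894] [-3.14142862e+00 -3.62907172e-04  3.12210525e+00] [-0.11562089  0.53878051 -8.47839233] [ 0.01737771 -0.02982765  0.04939083]
hub [510.03912886 167.05448424 250.04580947] rem [ 1.81023736  3.10644424 -0.95404535]
[337 145]
[274 294]
```

View pics/m4.png

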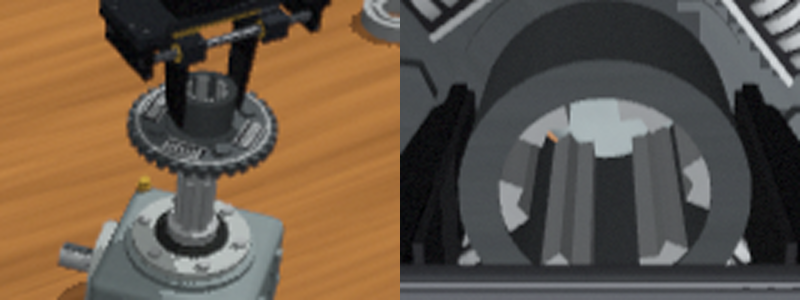

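```bash
python3 - <<'E'
from h import *
s=env.state();R=Rt();c=env.get_calibration("scene");cw=env.get_calibration("wrist")
im=cv2.imread("pics/s4.png");hsv=cv2.cvtColor(im,cv2.COLOR_BGR2HSV)
m=((hsv[...,1]<90)&(hsv[...,2]<120)).astype(np.uint8)
for y in range(128,158,2):
    r=np.where(m[y,305:375])[0]+305; print(y,r.min() if len(r) else 0,r.max() if len(r) else 0,end='; ')
print()
h=s['eef_pos']+R@np.array([2.2,0,27]);a=np.linspace(0,6.283,200)
pts=np.array([proj(c,[h[0]+65.5*np.cos(t),h[1]+65.5*np.sin(t),h[2]+z]) for t in a for z in(6,16)])
print("pred x",pts[:,0].min(),pts[:,0].max(),"y",pts[:,1].min(),pts[:,1].max())
print("boss top pred",proj(c,h+[0,0,52]),"px per mm x,y",(proj(c,h+[10,0,52])-proj(c,h+[0,0,52]))/10,(proj(c,h+[0,10,52])-proj(c,h+[0,0,52]))/10)
f=lambda x,y:((x-400)/2.5+194-.3,y/2.5+214-.3)
z=s['eef_pos'][2]+24.6
A,B=[onplane(cw,*f(*q),z)[:2] for q in[(512,203),(697,185)]]
v=B-A;print("groove",np.hypot(*v),(np.degrees(np.arctan2(v[1],v[0]))+30)%60,(R.T@np.array([*((A+B)/2-s['eef_pos'][:2]),0])))
E
```

```text
128 316 358; 130 315 359; 132 314 360; 134 314 362; 136 314 362; 138 314 362; 140 314 362; 142 315 362; 144 317 361; 146 319 359; 148 320 356; 150 324 352; 152 329 348; 154 330 342; 156 330 342; 
pred x 312.9332665391424 363.258421535886 y 119.73296901245689 153.69445590399638
boss top pred [339.37419616 123.31220257] px per mm x,y [0.20475442 0.21072115] [ 0.33330214 -0.10445051]
groove 32.90078382303597 5.155946001745249 [ 1.69460182e+00  9.27254008e-02 -1.83828097e-04]
```

Request:
step_arm --plan '[[[1.1,1.9,5,0,-1],[1.1,1.9,12,0,-1],[1.1,1.9,20,0,-1],[1.1,1.9,28,0,-1],[1.1,1.9,32,0,-1],[1.1,1.9,34,0,-1],[1.1,1.9,34,0,-1],[1.1,1.9,34,0,-1]]]'

```text
t: 7.03
eef_pos: [511.2, 169.9, 243.3]
tcp_rot: [3.142, 0.0, 3.123]
ft_force: [1.0, 1.1, -8.1]
opening: 0.547
grip_force: 30.0
```

```bash
python3 - <<'E'
from h import *
s=env.state();print(s['t'],s['eef_pos'],s['tcp_rot'],s['ft_force'],s['moment'])
E
```

```text
7.0333 [511.23411658 169.92386714 243.30762751] [3.14150807e+00 8.24094659e-05 3.12344035e+00] [ 0.97761334  1.09302455 -8.149824  ] [ 0.03317113 -0.04130839  0.00028038]
```

Request:
step_arm --plan '[[[0,0,1,0,-1],[0,0,2,0,-1],[0,0,3,0,-1],[0,0,3,0,-1],[0,0,3,0,-1]]]'

```text
t: 7.45
eef_pos: [511.1, 169.9, 240.3]
tcp_rot: [3.141, 0.0, 3.123]
ft_force: [-0.8, 0.2, -8.1]
opening: 0.545
grip_force: 30.0
```

Request:
step_arm --plan '[[[0,0,1,0,-1],[0,0,2,0,-1],[0,0,2,0,-1],[0,0,2,0,-1]]]'

```text
t: 7.78
eef_pos: [511.1, 169.9, 238.2]
tcp_rot: [3.142, -0.0, 3.123]
ft_force: [0.5, -0.7, -8.7]
opening: 0.545
grip_force: 30.0
```

Request:
step_arm --plan '[[[0,0,1,0,-1],[0,0,2,0,-1],[0,0,2,0,-1],[0,0,2,0,-1]]]'

```text
t: 8.12
eef_pos: [510.9, 170.0, 236.1]
tcp_rot: [3.142, -0.001, 3.123]
ft_force: [-1.7, 0.1, -8.5]
opening: 0.544
grip_force: 30.0
```

Request:
step_arm --plan '[[[0,0,1,0,-1],[0,0,2,0,-1],[0,0,2,0,-1],[0,0,2,0,-1]]]'

```text
t: 8.45
eef_pos: [510.9, 170.0, 234.1]
tcp_rot: [3.141, -0.001, 3.123]
ft_force: [-1.6, 1.7, -7.6]
opening: 0.545
grip_force: 30.0
```

Request:
step_arm --plan '[[[0.3,0,1,0,-1],[0.3,0,2,0,-1],[0.3,0,3,0,-1],[0.3,0,3,0,-1]]]'

```text
t: 8.78
eef_pos: [510.7, 169.9, 231.1]
tcp_rot: [3.142, -0.0, 3.123]
ft_force: [-2.4, 2.7, -6.7]
opening: 0.541
grip_force: 30.0
```

Request:
step_arm --plan '[[[0,0,1,0,-1],[0,0,2,0,-1],[0,0,2,0,-1],[0,0,2,0,-1]]]'

```text
t: 9.12
eef_pos: [510.6, 169.9, 229.0]
tcp_rot: [-3.142, -0.001, 3.123]
ft_force: [-2.7, 2.0, -7.7]
opening: 0.543
grip_force: 30.0
```

Request:
step_arm --plan '[[[0.4,0.3,1,0,-1],[0.4,0.3,2,0,-1],[0.4,0.3,3,0,-1],[0.4,0.3,3,0,-1]]]'

```text
t: 9.45
eef_pos: [510.4, 170.1, 226.1]
tcp_rot: [-3.142, -0.0, 3.123]
ft_force: [-3.1, 0.5, -8.2]
opening: 0.542
grip_force: 30.0
```

```bash
python3 - <<'E'
from h import *
s=env.state();print(s['t'],s['eef_pos'],s['tcp_rot'],s['ft_force'],s['moment'])
E
```

```text
9.45 [510.41977308 170.12350805 226.06440306] [-3.14150088e+00 -8.46346191e-05  3.12338436e+00] [-3.06536781  0.5031968  -8.19757625] [0.08184354 0.50983571 0.01098513]
```

Request:
step_arm --plan '[[[0.3,0,1,0,-1],[0.6,0,2.5,0,-1],[0.6,0,4,0,-1],[0.6,0,6,0,-1],[0.6,0,8,0,-1],[0.6,0,8,0,-1]]]'

```text
t: 9.95
eef_pos: [509.8, 170.2, 217.8]
tcp_rot: [-3.142, -0.0, 3.123]
ft_force: [-0.4, 0.2, -9.1]
opening: 0.549
grip_force: 30.0
```

```bash
python3 - <<'E'
from h import *
s=env.state();print(s['t'],s['eef_pos'],s['tcp_rot'],s['ft_force'],s['moment'])
E
```

```text
9.95 [509.84571688 170.17157521 217.78387815] [-3.14151084e+00 -2.21952124e-04  3.12341321e+00] [-0.39914933  0.20908093 -9.11821852] [ 0.06350367 -0.00969026  0.01353752]
```

Request:
step_arm --plan '[[[0,0,2,0,-1],[0,0,4,0,-1],[0,0,6,0,-1],[0,0,8,0,-1],[0,0,10,0,-1],[0,0,12,0,-1],[0,0,14,0,-1],[0,0,16,0,-1]]]'

```text
t: 10.62
eef_pos: [509.8, 170.2, 202.0]
tcp_rot: [3.142, -0.0, 3.123]
ft_force: [0.8, -0.1, -8.0]
opening: 0.547
grip_force: 30.0
```

Request:
step_arm --plan '[[[0,0,2,0,-1],[0,0,4,0,-1],[0,0,6,0,-1],[0,0,8,0,-1],[0,0,10,0,-1],[0,0,12,0,-1],[0,0,14,0,-1],[0,0,16,0,-1]]]'

```text
t: 11.28
eef_pos: [509.8, 170.2, 186.1]
tcp_rot: [3.141, 0.0, 3.123]
ft_force: [0.2, 0.4, -7.4]
opening: 0.543
grip_force: 30.0
```

Roughly 11 mm remains, so I'll approach the shoulder gently.

Request:
step_arm --plan '[[[0,0,1.5,0,-1],[0,0,3,0,-1],[0,0,4.5,0,-1],[0,0,6,0,-1],[0,0,7.5,0,-1],[0,0,9,0,-1],[0,0,9,0,-1]]]'

```text
t: 11.87
eef_pos: [509.7, 170.2, 177.0]
tcp_rot: [-3.142, -0.0, 3.123]
ft_force: [-1.2, 0.0, -7.5]
opening: 0.544
grip_force: 30.0
```

Request:
step_arm --plan '[[[0,0,0.5,0,-1],[0,0,1,0,-1],[0,0,1.5,0,-1],[0,0,1.5,0,-1]]]'

```text
t: 12.2
eef_pos: [509.8, 170.2, 175.7]
tcp_rot: [3.142, -0.0, 3.123]
ft_force: [-0.5, -0.8, -8.2]
opening: 0.546
grip_force: 30.0
```

Request:
step_arm --plan '[[[0,0,0.4,0,-1],[0,0,0.8,0,-1],[0,0,0.8,0,-1]]]'

```text
t: 12.45
eef_pos: [509.9, 170.2, 175.4]
tcp_rot: [3.141, 0.001, 3.123]
ft_force: [-2.0, -0.6, 0.1]
opening: 0.541
grip_force: 30.0
```

Request:
step_arm --plan '[[[0,0,0.4,0,-1],[0,0,0.7,0,-1],[0,0,0.7,0,-1]]]'

```text
t: 12.7
eef_pos: [509.9, 170.3, 175.4]
tcp_rot: [3.141, 0.001, 3.124]
ft_force: [-5.1, -1.4, 9.0]
opening: 0.545
grip_force: 30.0
```

The hub is seated: TCP is at 175.4, which is 148 + 27.4. I'll ease off, release, and retract.

Request:
step_arm --plan '[[[0,0,-0.7,0,-1],[0,0,-0.7,0,-0.2],[0,0,-0.7,0,0.3],[0,0,-0.7,0,0.7],[0,0,-0.7,0,1],[0,0,-0.7,0,1],[0,0,-0.7,0,1],[0,0,-0.7,0,1]]]'

```text
t: 13.37
eef_pos: [509.9, 170.2, 174.9]
tcp_rot: [3.141, 0.0, 3.123]
ft_force: [0.2, 0.2, -0.2]
opening: 0.905
grip_force: 0.0
```

Request:
step_arm --plan '[[[0,0,-5,0,1],[0,0,-15,0,1],[0,0,-35,0,1],[0,0,-65,0,1],[0,0,-95,0,1],[0,0,-120,0,1],[0,0,-140,0,1],[0,0,-140,0,1]]]'

```text
t: 14.03
eef_pos: [510.8, 170.5, 320.0]
tcp_rot: [3.14, 0.007, 3.124]
ft_force: [0.1, 0.0, 0.8]
opening: 1.002
grip_force: 0.0
```

```bash
python3 - <<'E'
from h import *
s=env.state();print(s['t'],s['eef_pos'],s['ft_force'],s['opening'])
w=env.read_camera("wrist");c=env.read_camera("scene")
A=cv2.resize(c[100:310,140:480],(490,303),interpolation=cv2.INTER_CUBIC);B=cv2.resize(w[100:310,170:380],(303,303),interpolation=cv2.INTER_CUBIC)
cv2.imwrite("pics/fin.png",np.hstack([A,B]))
E
```

```text
14.0333 [510.79303827 170.4832143  319.98344853] [0.0805699  0.02966342 0.78087475] 1.0022825810647613
```

View pics/fin.png

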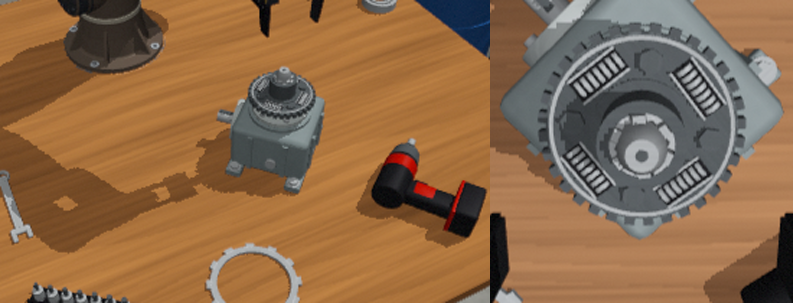

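The final view shows the hub flat and home on the shaft, tip at about (642,155) in the right half of the picture. The keys sit in the grooves, the gripper is clear, and the other items look undisturbed.

```bash
python3 -c "
from cell import env
print(env.job_done())"
```

```text
the job is handed in; nothing more can be done
None
```

The clutch hub is on the input shaft, long boss up, splines engaged and home on the shoulder, then released, and the job was handed in at about 14 s; I turned it to match the keys before lowering, and they engaged without searching under pressure.

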